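# Rotate the two-bin lanes on the fixings bench

## Robot

A 6-joint arm with a two-finger parallel gripper is mounted at the origin on the work surface. World frame = base frame: x ahead of the robot, y to its left, z up, the work surface at z = 0. Lengths are in mm, angles in rad, forces in N, time in s.
With the tool pointing down it reaches from about 275 to 875 mm from the base axis. Payload 12.5 kg.
Tool frame: the origin (TCP) lies between the finger pads; the fingertips stand r.nose_length ahead of it and the grasp point (between the pads) lies 8 mm behind it (r.nose_length is the distance from the TCP to the fingertips, in mm); z points along the fingers, y is the line along which they close (so a half turn about z gives the same grasp; the last joint's range is limited). The gripper opens to 85 mm and grips with 20 to 120 N. Pads are 22 mm wide; open, the fingers measure 114 mm over their backs; the gripper's body (76 mm by 85 mm) begins 54 mm behind the grasp point. The pads swing forward as they close: fully open they stand 13 mm farther back than shut.
Start: joints at [-1.319, 0.351, 1.652, -0, 1.139, -0.085], TCP at [181.776, -519.078, 242.29] pointing down, gripper open.
Joint ranges: [-2.75, 2.75], [-0.79, 2.1], [0.01, 2.65], [-1.57, 4.71], [0.07, 3.14], [-2.87, 2.87]. Speed limits (rad/s): [2.22, 2.22, 2.79, 3.14, 3.14, 3.14].

## Interface

Orientations are given as [roll, pitch, yaw] about the fixed x, y, z axes, in that order (R = Rz(yaw) Ry(pitch) Rx(roll)).
In Python, from plant import r, cams gives the robot as it stands. The module is installed in compiled form; this text tells all that it offers.
- The arm moves only by the shell command python3 -m pendant 'ROWS'. ROWS is JSON, a list of rows, each a list of 3 entries, a list of its own where there are three numbers: the closure, from 0 (fully open) to 1 (shut), then the shift along the tool's x, y, z in units of 60 mm (1.0 is 60 mm), then the turn, a rotation vector about the tool's x, y, z in rad. In form: [[jaw, [dx, dy, dz], [ax, ay, az]], ...]. A call has 1 to 12 rows; each row shifts and turns the commanded pose from where the row before left it, along the tool's axes as they then stand; what a row does not reach is not made up. A row lasts 1/8 s, in which the tool goes at most 62.5 mm and 10.7 degrees, less where a joint would pass 70% of its speed; a pose out of reach is approached as far as the arm can. A call is refused whole if a number of a shift passes 1 or a number of a turn 0.188, either way. A call with a gripper value outside its range is refused whole. The fingers move at their own pace and stop on an object; the grip force is fixed at half the most. Time passes only in rows, so rows that do not move let the fingers close. It gives the time, the measured TCP pose, the force, the opening and the grip force at its end, in the units of the state.
- r.get_obs(): the state, without advancing time (a new reading comes with each control period).
- cams.snapshot(name): name is "side" or "top"; returns a dict with "image" (420x560x3 uint8, red, green, blue), "intrinsics" (3x3 intrinsics, pixels), "R" (3x3) and "t" (3): a world point X has camera coordinates R X + t. Camera axes: x right, y down, z forward; pixel columns grow to the right and rows downward; lengths in mm; the calibration is good to about 2 mm. A picture is of the moment at which its call begins. There is no depth.
- r.job_done(): hands the job in; it is judged then, once.
The state is a dict: "time_s": time; "joint_pos": joint angles; "joint_velocities": joint speeds; "joint_torque": joint torques, N m; "position": TCP position; "orientation": TCP orientation; "contact_force": force on the tool from outside, world axes, zero at the start; "moment": the same for the moment, N m; "grip_width": finger opening in mm; "finger_force": force on a finger pad.
Only numpy, scipy, OpenCV 4.12 (cv2) and the standard library are available. Lean on these libraries where they do the work, as an engineer would, in place of code of your own. Each camera call takes 0.05 s, during which the arm holds its last target. There are 200 camera calls.

## Task

Rotate the stock bins in the red and the blue lane: in each lane the full bin of the lane's colour goes to the front place, nearer the robot, and the empty bin of that colour to the rear place as the sign to refill, each standing flat, square with the lane and inside its painted outline. The clear half of the rubber mat is free for setting a bin down on the way. Do not tip or drop any bin, and leave the screwdriver, the tape measure and the roll of foil tape where they lie.

Things in the scene. Friction and masses are not known exactly. Their poses are not given: they have to be found in the camera images.
- red_full: Red plastic bin, open-topped, 108 long (own x) x 54 wide (own y) x 45 high, walls 2.5 mm; origin: centre of its underside, z up; both ends alike. FULL: packed with steel hex bolts to about 6 mm below the rim; 0.3 to 0.65 kg. Grip it from above across its 54 mm width. It stands at the start in the rear place of the red or of the blue lane, a little crooked.
- red_empty: Red plastic bin, open-topped, 108 long (own x) x 54 wide (own y) x 45 high, walls 2.5 mm; origin: centre of its underside, z up; both ends alike. EMPTY: its bare floor is seen; about 0.06 kg. Grip it from above across its 54 mm width. It stands at the start in the front place of the red or of the blue lane, a little crooked.
- blue_full: Blue plastic bin, open-topped, 108 long (own x) x 54 wide (own y) x 45 high, walls 2.5 mm; origin: centre of its underside, z up; both ends alike. FULL: packed with brass hex nuts to about 8 mm below the rim; 0.3 to 0.65 kg. Grip it from above across its 54 mm width. It stands at the start in the rear place of the red or of the blue lane, a little crooked.
- blue_empty: Blue plastic bin, open-topped, 108 long (own x) x 54 wide (own y) x 45 high, walls 2.5 mm; origin: centre of its underside, z up; both ends alike. EMPTY: its bare floor is seen; about 0.06 kg. Grip it from above across its 54 mm width. It stands at the start in the front place of the red or of the blue lane, a little crooked.
- lane_red: Red lane: fixed pine board 330 x 110 x 12, red strip across its front end, two red outlines (inside 136 x 82), the places of its bins. Own x runs from the front end (nearer the robot) to the rear, where a stop rises 30 mm above the board. Origin: on the underside, midway between the places; front place centre at x = -72 mm, rear at x = +72, y = 0; bins stand at z = +12.
- lane_blue: Blue lane: fixed pine board 330 x 110 x 12, blue strip across its front end, two blue outlines (inside 136 x 82), the places of its bins. Own x runs from the front end (nearer the robot) to the rear, where a stop rises 30 mm above the board. Origin: on the underside, midway between the places; front place centre at x = -72 mm, rear at x = +72, y = 0; bins stand at z = +12.
- bench_mat: Black rubber bench mat, fixed, 280 (own x, away from the robot) x 130 (own y) x 3 thick. Origin: centre of its underside; its top is 3 mm above that. The foil tape lies on its front half; its rear half, centre at x = +70 mm, y = 0, is clear: the free spot for setting a bin down for a while.
- screwdriver: Loose bystander: red and yellow insulated screwdriver lying on the bench between the lanes and mat, 200 long (own x, handle towards -x), 30 thick. Origin: at mid-length, on the bench.
- tape_measure: Loose bystander: yellow and black tape measure standing on the bench between the lanes and mat, 66 (own x) x 36 (own y) x 62 high. Origin: centre of its underside.
- foil_tape: Loose bystander: silver roll of foil tape lying flat on the front half of the mat, 96 diameter, 50 high. Origin: centre of its underside.
Mind the look-alikes: they are no part of the job. Leave any green look-alike of the red_full alone. Leave any turquoise look-alike of the blue_empty alone.

How it is judged (in metres and radians):
At the end, for the whole second after the job is handed in: Each full bin stands in the front place and each empty bin in the rear place of the lane of its own colour: centre within 15 mm of the place's centre along and across the lane, within 0.3 rad of the lane's direction (either way round), flat on the board, released and at rest (x of red_full in the frame of lane_red between -0.087 and -0.057 m and y of red_full in the frame of lane_red between -0.015 and 0.015 m and z of each of red_full, red_empty in the frame of lane_red below 0.02 m and angle between the x axis of each of red_full, red_empty and the x axis of lane_red, either way round below 0.3 rad and angle between each of red_full, red_empty, blue_full, blue_empty's own z axis and vertical below 0.1 rad and linear speed of each of red_full, red_empty, blue_full, blue_empty below 0.02 m/s and x of red_empty in the frame of lane_red between 0.057 and 0.087 m and y of red_empty in the frame of lane_red between -0.015 and 0.015 m and x of blue_full in the frame of lane_blue between -0.087 and -0.057 m and y of blue_full in the frame of lane_blue between -0.015 and 0.015 m and z of each of blue_full, blue_empty in the frame of lane_blue below 0.02 m and angle between the x axis of each of blue_full, blue_empty and the x axis of lane_blue, either way round below 0.3 rad and x of blue_empty in the frame of lane_blue between 0.057 and 0.087 m and y of blue_empty in the frame of lane_blue between -0.015 and 0.015 m); the robot touches nothing.
It fails at once if a bin is tipped by more than 35 degrees (angle between any of red_full, red_empty, blue_full, blue_empty's own z axis and vertical above 0.61 rad).
It fails at once if a bin is dropped: it moves faster than 0.7 m/s while the fingers do not touch it ((contact force between the fingers and red_full below 0.05 N and linear speed of red_full above 0.7 m/s) or (contact force between the fingers and red_empty below 0.05 N and linear speed of red_empty above 0.7 m/s) or (contact force between the fingers and blue_full below 0.05 N and linear speed of blue_full above 0.7 m/s) or (contact force between the fingers and blue_empty below 0.05 N and linear speed of blue_empty above 0.7 m/s)).
It fails at once if the screwdriver, the tape measure or the foil tape is shoved more than 30 mm (distance of any of screwdriver, tape_measure, foil_tape from where it was at the start of the episode above 0.03 m).
It also fails if it takes over 144 s, if anything falls off the work surface, if the arm or the gripper's body presses on something with over 40 N, if the wrist force passes 120 N, or if a joint passes its speed limit or range.

## Working session

There is one attempt and no reset: what is moved stays moved. The work goes in short steps, Python scripts to look and compute and a shell command to move; the robot and the scene stay as the last step left them, time stands still between calls to the robot, and variables do not carry over. Pictures are saved under pics/ and viewed, at most 14 in all, crops included, and the job is handed in when it is done.

```bash
mkdir -p pics
python3 - <<'E'
from plant import r,cams
import cv2,numpy as np
print(r.get_obs(), r.nose_length)
for n in("top","side"):
    s=cams.snapshot(n); cv2.imwrite(f"pics/{n}0.png",s["image"][:,:,::-1]); print(n,s["intrinsics"],s["R"],s["t"])
E
```

```text
{'time_s': 0.0, 'joint_pos': array([-1.31863729e+00,  3.51261888e-01,  1.65242034e+00,  2.19588429e-05,
        1.13908921e+00, -8.45845749e-02]), 'joint_velocities': array([5.42063593e-04, 2.43364319e-04, 1.88860545e-05, 1.39491541e-03,
       7.09211144e-04, 1.11569047e-03]), 'joint_torque': array([-1.34020389e-03, -5.06095505e+01, -2.91399014e+01, -1.23070909e-04,
        4.57238624e-03,  2.15702391e-05]), 'position': array([ 181.68691369, -518.79207834,  241.74578842]), 'orientation': array([-3.14041977e+00, -1.19450111e-04,  3.36734342e-01]), 'contact_force': array([ 0.02410142,  0.16348996, -0.5173226 ]), 'moment': array([-0.00526825, -0.01817677,  0.02489053]), 'finger_force': 0.0, 'grip_width': 85.4468266844228} 11.0
top [[416.08292961   0.         276.23035613]
 [  0.         416.08292961 204.0722274 ]
 [  0.           0.           1.        ]] [[-0.00874129 -0.99962813 -0.02582987]
 [-0.99587642  0.01103524 -0.09004656]
 [ 0.09029811  0.02493624 -0.99560255]] [  64.70881395  498.60948502 1182.24227121]
side [[529.59146403   0.         273.26813619]
 [  0.         529.59146403 204.07930277]
 [  0.           0.           1.        ]] [[-0.99110628 -0.13305257 -0.00231373]
 [-0.07655745  0.58432423 -0.80790108]
 [ 0.10884528 -0.8005387  -0.58931358]] [ 507.26370372   46.70880996 1449.77966427]
```

View pics/top0.png

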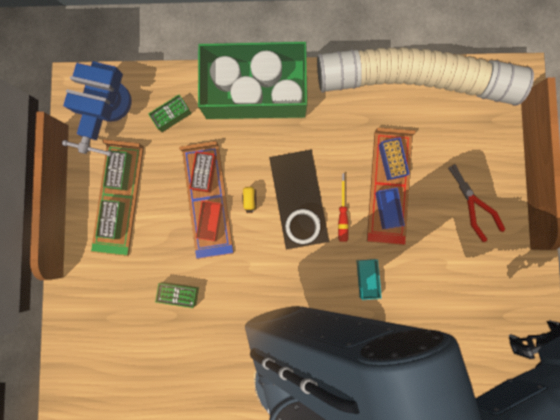

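View pics/side0.png

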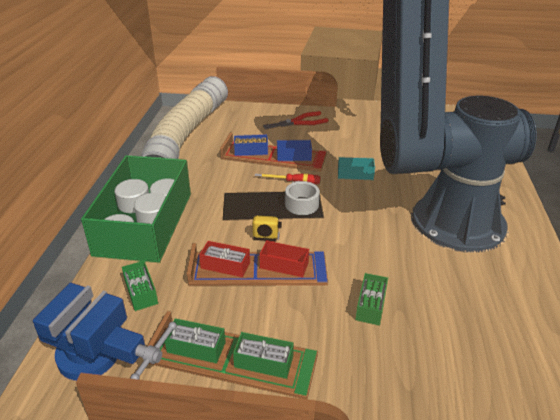

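Blue-stripped lane is at top (213,250) and holds red_full (204,170) at its rear and red_empty (210,220) at its front. The red-stripped lane (385,238) holds blue_full (395,158) and blue_empty (388,208). So each lane holds the wrong colour, and the bins have to be exchanged across lanes by way of the mat. Look-alikes to leave are the green bins at (116,168), (109,219), (170,112) and (177,294), and the turquoise one at (369,279). I'll confirm this in enlarged crops.

```bash
cat > h.py <<'E'
import cv2,numpy as np
from plant import r,cams
def ray(s,uv):
    d=np.linalg.inv(s["intrinsics"])@np.r_[uv,1.]; return -s["R"].T@s["t"], s["R"].T@d
def plane(s,uv,z):
    c,d=ray(s,uv); return c+d*(z-c[2])/d[2]
def tri(s1,p1,s2,p2):
    c1,d1=ray(s1,p1);c2,d2=ray(s2,p2);k=np.linalg.lstsq(np.c_[d1,-d2],c2-c1,rcond=None)[0]
    a=c1+k[0]*d1;b=c2+k[1]*d2;return (a+b)/2,np.linalg.norm(a-b)
def mask(im,col):
    h,s,v=cv2.split(cv2.cvtColor(im,cv2.COLOR_RGB2HSV))
    if col=="red": m=((h<5)|(h>172))&(s>170)&(v>50)
    else: m=(h>108)&(h<128)&(s>110)&(v>40)
    return m.astype(np.uint8)*255
def blobs(im,col,roi,amin=150):
    x0,y0,x1,y1=roi;m=np.zeros(im.shape[:2],np.uint8);m[y0:y1,x0:x1]=mask(im,col)[y0:y1,x0:x1]
    cs,_=cv2.findContours(m,cv2.RETR_EXTERNAL,cv2.CHAIN_APPROX_NONE)
    return [c[:,0,:] for c in cs if cv2.contourArea(c)>amin]
E
python3 - <<'E'
from h import *
t=cams.snapshot("top");s=cams.snapshot("side")
def crop(im,x0,y0,x1,y1,k): return cv2.resize(im[y0:y1,x0:x1],None,fx=k,fy=k,interpolation=cv2.INTER_CUBIC)
a=crop(t["image"],165,130,265,270,4);b=crop(t["image"],345,120,445,260,4)
cv2.imwrite("pics/tc.png",np.hstack([a,b])[:,:,::-1])
a=crop(s["image"],180,230,335,290,5);b=crop(s["image"],180,125,335,180,5)
cv2.imwrite("pics/sc.png",np.vstack([a,b])[:,:,::-1])
for n,S,rois in(("top",t,((170,130,250,265),(350,120,420,250))),("side",s,((180,230,335,290),(215,125,330,170)))):
  for col,roi in zip(("red","blue"),rois):
    for c in blobs(S["image"],col,roi,60):
        P=np.array([plane(S,p,57)[:2] for p in c],np.float32);R=cv2.minAreaRect(P)
        print(n,col,cv2.boundingRect(c),"plane57 rect",np.round(R[0]),np.round(R[1]),round(R[2],1))
E
```

```text
top red (208, 204, 12, 27) plane57 rect [462. 237.] [23. 75.] 82.1
top blue (378, 189, 20, 38) plane57 rect [ 483. -256.] [102.  54.] 5.3
side red (200, 241, 49, 36) plane57 rect [590. 292.] [ 93. 123.] 80.8
side red (260, 240, 49, 37) plane57 rect [451. 272.] [ 99. 117.] 80.6
side blue (234, 142, 33, 13) plane57 rect [ 612. -219.] [102.  71.] 13.5
side blue (277, 141, 34, 19) plane57 rect [ 478. -228.] [104. 111.] 7.4
```

View pics/tc.png

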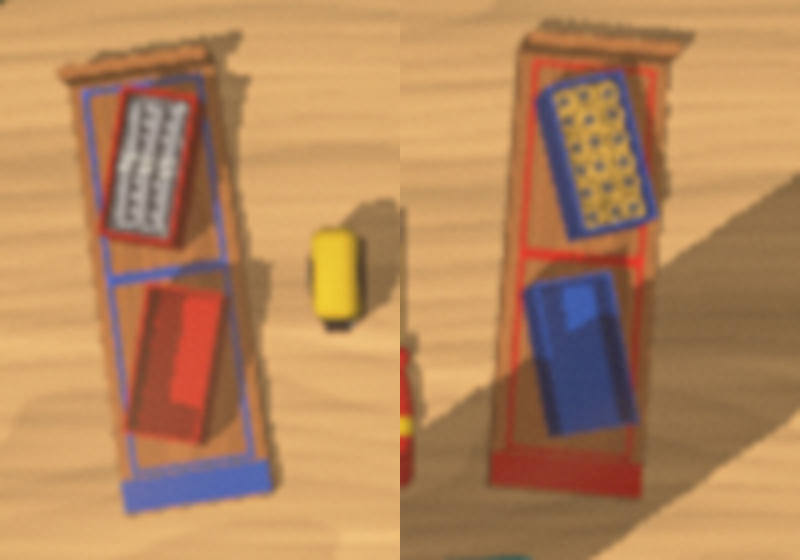

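View pics/sc.png

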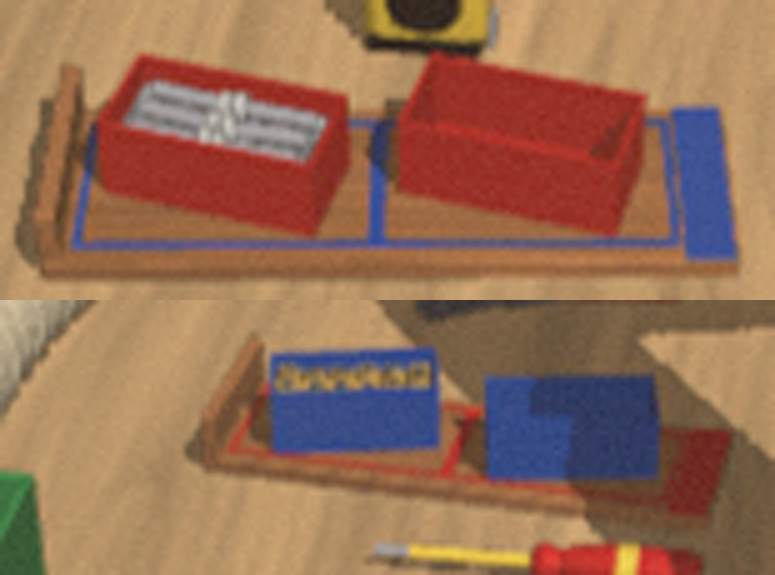

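Run:
```python
from h import *
t=cams.snapshot("top");s=cams.snapshot("side")
f=lambda p,o,k:(o[0]+(p[0]+.5)/k-.5,o[1]+(p[1]+.5)/k-.5)
B=(165,130);R_=(345,120);SB=(180,230);SR=(180,125)
pts={"red_full":(B,SB,[((124,87),(100,120)),((203,97),(140,55)),((182,247),(348,97)),((100,236),(318,163))]),
"red_empty":(B,SB,[((148,283),(402,125)),((228,293),(432,55)),((205,444),(645,97)),((127,432),(618,163))]),
"blue_full":(R_,SR,[((225,70),(272,53)),((258,215),(437,48))]),
"blue_empty":(R_,SR,[((213,272),(487,77)),((238,422),(658,75))]),
"lane_blue outl RL RR strip-out FL FR mid L R":(B,SB,[((82,92),(92,122)) ,((108,280),(378,243)),((232,265),(378,117)),((125,515),(738,260)),((273,488),(718,108))]),
"lane_red strip FR":(R_,SR,[((242,498),(705,218)),((243,450),(730,130)),((122,258),(448,172)),((242,262),(478,112))])}
for n,(o,so,L) in pts.items():
    for a,b in L:
        P,e=tri(t,f(a,o,4),s,f(b,so,5));print(n[:10],np.round(P),round(e,1))
# lane outlines by colour
def outl(S,col,roi):
    h,sa,v=cv2.split(cv2.cvtColor(S["image"],cv2.COLOR_RGB2HSV));v=v.astype(int)
    im=S["image"].astype(int);R,G,Bc=im[...,0],im[...,1],im[...,2]
    m=(Bc>R+8) if col=="blue" else (R-G>75)&(G-Bc<35)&(R>2.4*G)
    x0,y0,x1,y1=roi;k=np.zeros_like(m);k[y0:y1,x0:x1]=m[y0:y1,x0:x1];return k
for col,roi in(("blue",(183,140,236,262)),("red",(366,128,412,247))):
    m=outl(t,col,roi);n,l,st,c=cv2.connectedComponentsWithStats(m.astype(np.uint8),connectivity=8)
    print(col,m.sum(),[tuple(x) for x in st[1:] if x[4]>15])
    vs=np.argwhere(m)[:,::-1];P=np.array([plane(t,p,12)[:2] for p in vs],np.float32)
    R=cv2.minAreaRect(P);print(R)
    cv2.imwrite(f"pics/m_{col}.png",cv2.resize(m[roi[1]:roi[3],roi[0]:roi[2]].astype(np.uint8)*255,None,fx=4,fy=4,interpolation=0))
a=cv2.imread("pics/m_blue.png");b=cv2.imread("pics/m_red.png");h=max(len(a),len(b))
pad=lambda x:cv2.copyMakeBorder(x,0,h-len(x),0,20,cv2.BORDER_CONSTANT,value=(90,90,90))
cv2.imwrite("pics/m.png",np.hstack([pad(a),pad(b)]))
```

```text
red_full [649. 288.  59.] 0.5
red_full [643. 232.  54.] 0.5
red_full [536. 247.  51.] 2.1
red_full [542. 304.  59.] 1.3
red_empty [508. 270.  57.] 1.9
red_empty [501. 214.  54.] 0.6
red_empty [395. 230.  53.] 0.3
red_empty [404. 284.  58.] 0.7
blue_full [ 682. -296.   57.] 2.1
blue_full [ 577. -315.   58.] 3.8
blue_empty [ 538. -283.   57.] 1.1
blue_empty [ 431. -296.   59.] 4.7
lane_blue  [643. 313.  80.] 2.9
lane_blue  [515. 308.  16.] 2.3
lane_blue  [527. 217.  13.] 2.2
lane_blue  [344. 295.  13.] 0.1
lane_blue  [362. 187.  12.] 3.1
lane_red s [ 387. -332.  -68.] 14.5
lane_red s [ 398. -312.   13.] 34.0
lane_red s [ 555. -228.   17.] 0.7
lane_red s [ 550. -316.   12.] 3.8
blue 429 [(np.int32(192), np.int32(194), np.int32(30), np.int32(9), np.int32(60)), (np.int32(196), np.int32(239), np.int32(37), np.int32(19), np.int32(334))]
((508.13006591796875, 258.32965087890625), (312.3330993652344, 106.42300415039062), 6.26976203918457)
red 426 [(np.int32(375), np.int32(177), np.int32(31), np.int32(14), np.int32(91)), (np.int32(368), np.int32(230), np.int32(37), np.int32(14), np.int32(276))]
((542.501953125, -271.4763488769531), (104.6036605834961, 310.8988952636719), 83.76146697998047)
```

View pics/m.png

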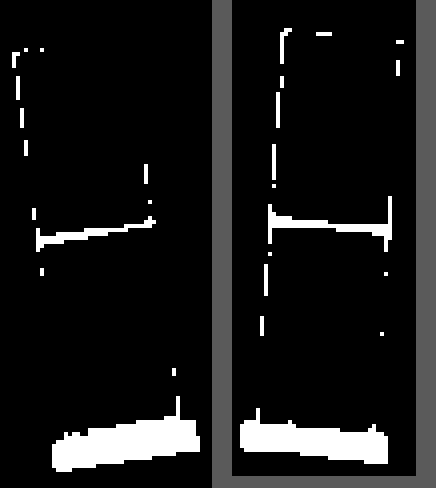

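The triangulated heights agree with the text: rims at about 57 mm and outlines at about 13 mm. The mask picture shows both middle lines and both strips cleanly, so I'll derive the lane frames and the mat from those.

Run:
```python
from h import *
t=cams.snapshot("top");s=cams.snapshot("side")
for col,roi,q in(("blue",(183,140,236,262),(236,)),("red",(366,128,412,247),(226,))):
    im=t["image"].astype(int);R,G,Bc=im[...,0],im[...,1],im[...,2]
    m=(Bc>R+8) if col=="blue" else (R-G>75)&(G-Bc<35)&(R>2.4*G)
    x0,y0,x1,y1=roi;k=np.zeros_like(m);k[y0:y1,x0:x1]=m[y0:y1,x0:x1]
    n,l,st,c=cv2.connectedComponentsWithStats(k.astype(np.uint8),connectivity=8)
    g=[i for i in range(1,n) if st[i][4]>15]
    mid=plane(t,c[g[0]],12);strip=cv2.minAreaRect(np.array([plane(t,p[::-1],12)[:2] for p in np.argwhere(l==g[1])],np.float32))
    lv=np.array([plane(t,p[::-1],12)[:2] for p in np.argwhere(k&(l!=g[0])&(l!=g[1])) if p[1]<(x0+x1)/2-3],np.float32)
    L=cv2.fitLine(lv,cv2.DIST_HUBER,0,.01,.01).ravel()
    M=cv2.fitLine(np.array([plane(t,p[::-1],12)[:2] for p in np.argwhere(l==g[0])],np.float32),cv2.DIST_HUBER,0,.01,.01).ravel()
    d=mid[:2]-strip[0];print(col,"mid",mid.round(1),"strip",strip,"yaw",np.arctan2(d[1],d[0]),np.linalg.norm(d),"leftline yaw",np.arctan(L[1]/L[0]),"midline normal",np.arctan(-M[0]/M[1]), "left off",float(np.cross(L[:2]*np.sign(L[0]),mid[:2]-L[2:])))
g=t["image"].max(2)<60;k=np.zeros(g.shape,np.uint8);k[145:252,265:332]=g[145:252,265:332]
c=max(cv2.findContours(k,0,1)[0],key=cv2.contourArea)[:,0]
print("mat",cv2.minAreaRect(np.array([plane(t,p,3)[:2] for p in c],np.float32)))
for n,p,q,z in(("measure",(249,188),None,62),("measf",(249,212),None,62),("sd tip",(345,172),None,8),("sd handle end",(343,240),None,15),("foil",(302,227),None,50)):print(n,plane(t,p,z).round())
```

```text
blue mid [520.6 272.6  12. ] strip ((371.89031982421875, 244.23654174804688), (39.803001403808594, 106.70586395263672), 10.761940956115723) yaw 0.18838451034475537 151.43529683221502 leftline yaw 0.13399373 midline normal 0.15092883 left off -35.97269188834153
red mid [ 556.2 -273.9   12. ] strip ((401.3861083984375, -256.06195068359375), (104.16407775878906, 26.416107177734375), 83.7610092163086) yaw -0.11437269850129751 155.87764893675768 leftline yaw -0.10082596 midline normal -0.08446629 left off -44.850978869763566<stdin>:13: DeprecationWarning: Arrays of 2-dimensional vectors are deprecated. Use arrays of 3-dimensional vectors instead. (deprecated in NumPy 2.0)
Traceback (most recent call last):
ValueError: max() iterable argument is empty
```

```bash
cat > plan.py <<'E'
import sys
from h import *
def plan(x,y,z,yaw,hold=None):
    o=r.get_obs();p=o["position"];w=o["orientation"][2]
    d=np.array([x,y,z])-p;c,s=np.cos(yaw),np.sin(yaw)
    print("t",round(o["time_s"],2),"at",p.round(1),o["orientation"].round(3),"J",o["joint_pos"].round(2),"F",o["contact_force"].round(1),"w",round(o["grip_width"],1),round(o["finger_force"],1))
    print("turn az",round(w-yaw,3),"then units",((np.array([c*d[0]+s*d[1],s*d[0]-c*d[1],-d[2]]))/60).round(3))
if __name__=="__main__": plan(*map(float,sys.argv[1:5]))
E
python3 - <<'E'
from plan import *
t=cams.snapshot("top");s=cams.snapshot("side")
C=[plane(t,p,3)[:2] for p in((270,157),(311,150),(329,243),(288,249))]
print(np.round(C));C=np.array(C);print("centre",C.mean(0),"rear half",C[:2].mean(0)*.75+C[2:].mean(0)*.25,"axis",C[:2].mean(0)-C[2:].mean(0))
for n,p,z in(("measure",(249,188),62),("measf",(249,212),62),("sd tip",(345,172),8),("foil",(302,227),50)):print(n,plane(t,p,z).round())
plan(592.5,268,200,-.145)
E
```

```text
[[642.  78.]
 [661. -45.]
 [386. -92.]
 [369.  27.]]
centre [514.5421208   -8.09135663] rear half [583.1397336    4.20288862] axis [274.3904512  49.176981 ]
measure [542. 135.  62.]
measf [474. 135.  62.]
sd tip [ 593. -143.    8.]
foil [431. -13.  50.]
t 0.5 at [ 181.8 -519.1  242.3] [-3.142 -0.     0.337] J [-1.32  0.35  1.65 -0.    1.14 -0.08] F [ 1.2  0.3 -0.9] w 85.2 0.0
turn az 0.482 then units [  4.878 -13.969   0.704]
```

```bash
python3 -m pendant '[[0,[0,0,0],[0,0,0.16]],[0,[0,0,0],[0,0,0.16]],[0,[0,0,0],[0,0,0.162]],[0,[0.25,-0.7,0],[0,0,0]],[0,[0.25,-0.7,0],[0,0,0]],[0,[0.25,-0.7,0],[0,0,0]],[0,[0.25,-0.7,0],[0,0,0]],[0,[0.25,-0.7,0],[0,0,0]],[0,[0.25,-0.7,0],[0,0,0]],[0,[0.25,-0.7,0],[0,0,0]],[0,[0.25,-0.7,0],[0,0,0]],[0,[0.25,-0.7,0],[0,0,0]]]'
python3 -m pendant '[[0,[0.25,-0.7,0],[0,0,0]],[0,[0.25,-0.7,0],[0,0,0]],[0,[0.25,-0.7,0],[0,0,0]],[0,[0.25,-0.7,0],[0,0,0]],[0,[0.25,-0.7,0],[0,0,0]],[0,[0.25,-0.7,0],[0,0,0]],[0,[0.25,-0.7,0],[0,0,0]],[0,[0.25,-0.7,0],[0,0,0]],[0,[0.25,-0.7,0],[0,0,0]],[0,[0.25,-0.7,0],[0,0,0]],[0,[0,0,0],[0,0,0]],[0,[0,0,0],[0,0,0]]]'
python3 plan.py 592.5 268 110 -0.145
```

```text
time_s: 2.0
position: [370.6, -163.3, 242.5]
orientation: [3.141, -0.001, -0.145]
contact_force: [0.8, -0.2, -1.1]
grip_width: 85.2
finger_force: 0.0
time_s: 3.5
position: [578.9, 228.9, 242.0]
orientation: [3.141, 0.001, -0.145]
contact_force: [0.0, -0.8, 0.3]
grip_width: 85.3
finger_force: 0.0
t 3.5 at [578.9 228.9 242. ] [ 3.141e+00  1.000e-03 -1.450e-01] J [ 0.3   0.48  1.45 -0.    1.21  2.02] F [ 0.  -0.8  0.3] w 85.3 0.0
turn az -0.0 then units [ 0.13  -0.677  2.2  ]
```

```bash
python3 -m pendant '[[0,[0.13,-0.677,0],[0,0,0]],[0,[0,0,0.6],[0,0,0]],[0,[0,0,0.6],[0,0,0]],[0,[0,0,0.6],[0,0,0]],[0,[0,0,0.4],[0,0,0]],[0,[0,0,0],[0,0,0]],[0,[0,0,0],[0,0,0]]]'
python3 - <<'E'
from plan import *
plan(592.5,268,28,-.145)
t=cams.snapshot("top")["image"][110:270,140:280];s=cams.snapshot("side")["image"][150:300,150:340]
cv2.imwrite("pics/g1.png",np.hstack([cv2.resize(t,(400,457)),cv2.resize(s,(400,316+141))])[:,:,::-1])
E
```

```text
time_s: 4.38
position: [593.4, 268.0, 111.7]
orientation: [-3.141, -0.001, -0.146]
contact_force: [0.1, 0.2, 1.3]
grip_width: 85.4
finger_force: 0.0
t 4.38 at [593.4 268.  111.7] [-3.141e+00 -1.000e-03 -1.460e-01] J [ 0.35  0.68  1.47 -0.    0.99  2.07] F [0.1 0.2 1.3] w 85.4 0.0
turn az -0.001 then units [-0.015  0.002  1.396]
```

View pics/g1.png

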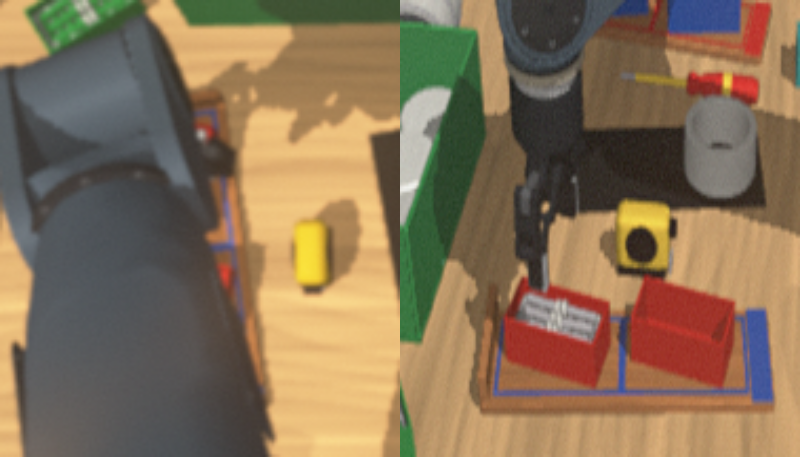

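The side view shows the open fingers over red_full (the +y fingertip at about (540,270) in the composite), with everything else untouched. I'll go down and grip.

```bash
python3 -m pendant '[[0,[0,0,0.4],[0,0,0]],[0,[0,0,0.4],[0,0,0]],[0,[0,0,0.4],[0,0,0]],[0,[0,0,0.2],[0,0,0]],[0,[0,0,0],[0,0,0]],[0,[0,0,0],[0,0,0]]]'
python3 -m pendant '[[1,[0,0,0],[0,0,0]],[1,[0,0,0],[0,0,0]],[1,[0,0,0],[0,0,0]],[1,[0,0,0],[0,0,0]],[1,[0,0,0],[0,0,0]],[1,[0,0,0],[0,0,0]],[1,[0,0,0],[0,0,0]],[1,[0,0,0],[0,0,0]]]'
python3 plan.py 583 4 130 0.15
```

```text
time_s: 5.22
position: [593.5, 268.6, 27.5]
orientation: [-3.141, -0.001, -0.145]
contact_force: [-0.6, 0.0, 0.1]
grip_width: 85.4
finger_force: 0.0
time_s: 6.22
position: [593.5, 268.8, 27.4]
orientation: [-3.14, -0.002, -0.145]
contact_force: [0.1, 2.2, 6.7]
grip_width: 53.8
finger_force: 65.0
t 6.22 at [593.5 268.8  27.4] [-3.14e+00 -2.00e-03 -1.45e-01] J [0.35 0.79 1.5  0.   0.85 2.07] F [0.1 2.2 6.7] w 53.8 65.0
turn az -0.295 then units [-0.832  4.338 -1.711]
```

```bash
python3 -m pendant '[[1,[0,0,-0.3],[0,0,0]],[1,[0,0,-0.5],[0,0,0]],[1,[0,0,-0.5],[0,0,0]],[1,[0,0,-0.4],[0,0,0]],[1,[0,0,0],[0,0,-0.148]],[1,[0,0,0],[0,0,-0.147]],[1,[-0.08,0.4,0],[0,0,0]],[1,[-0.12,0.6,0],[0,0,0]],[1,[-0.12,0.6,0],[0,0,0]],[1,[-0.12,0.6,0],[0,0,0]],[1,[-0.12,0.6,0],[0,0,0]],[1,[-0.12,0.6,0],[0,0,0]]]'
python3 -m pendant '[[1,[-0.1,0.5,0],[0,0,0]],[1,[-0.05,0.44,0],[0,0,0]],[1,[0,0,0],[0,0,0]],[1,[0,0,0],[0,0,0]]]'
python3 plan.py 583 4 19 0.15
```

```text
time_s: 7.72
position: [582.2, 58.4, 128.7]
orientation: [3.141, 0.001, 0.147]
contact_force: [-0.3, 0.5, -5.0]
grip_width: 53.4
finger_force: 64.9
time_s: 8.22
position: [582.1, 3.3, 128.5]
orientation: [-3.141, 0.0, 0.148]
contact_force: [-0.7, -0.2, -5.6]
grip_width: 53.1
finger_force: 65.1
t 8.22 at [582.1   3.3 128.5] [-3.141  0.     0.148] J [-0.07  0.54  1.66  0.    0.93  1.35] F [-0.7 -0.2 -5.6] w 53.1 65.1
turn az -0.002 then units [ 0.017 -0.009  1.824]
```

```bash
python3 -m pendant '[[1,[0,0,0.4],[0,0,0]],[1,[0,0,0.5],[0,0,0]],[1,[0,0,0.5],[0,0,0]],[1,[0,0,0.25],[0,0,0]],[1,[0,0,0.1],[0,0,0]],[1,[0,0,0.07],[0,0,0]],[1,[0,0,0],[0,0,0]],[1,[0,0,0],[0,0,0]]]'
python3 -m pendant '[[0,[0,0,0],[0,0,0]],[0,[0,0,0],[0,0,0]],[0,[0,0,0],[0,0,0]],[0,[0,0,0],[0,0,0]],[0,[0,0,0],[0,0,0]],[0,[0,0,0],[0,0,0]],[0,[0,0,-0.3],[0,0,0]],[0,[0,0,-0.5],[0,0,0]],[0,[0,0,-0.5],[0,0,0]],[0,[0,0,-0.5],[0,0,0]],[0,[0,0,0],[0,0,0]]]'
python3 plan.py 482 -262 110 0.11
```

```text
time_s: 9.22
position: [582.8, 3.4, 19.7]
orientation: [3.141, -0.001, 0.15]
contact_force: [0.0, -0.5, -4.8]
grip_width: 53.6
finger_force: 64.8
time_s: 10.6
position: [583.8, 3.4, 130.5]
orientation: [3.14, -0.005, 0.15]
contact_force: [-0.2, 0.6, -0.4]
grip_width: 85.5
finger_force: 0.0
t 10.6 at [583.8   3.4 130.5] [ 3.14  -0.005  0.15 ] J [-0.07  0.54  1.66  0.    0.93  1.35] F [-0.2  0.6 -0.4] w 85.5 0.0
turn az 0.04 then units [-2.172  4.21   0.341]
```

```bash
python3 -m pendant '[[0,[0,0,0],[0,0,0.04]],[0,[-0.31,0.6,0],[0,0,0]],[0,[-0.31,0.6,0],[0,0,0]],[0,[-0.31,0.6,0],[0,0,0]],[0,[-0.31,0.6,0],[0,0,0]],[0,[-0.31,0.6,0],[0,0,0]],[0,[-0.31,0.6,0],[0,0,0]],[0,[-0.31,0.61,0.3],[0,0,0]],[0,[0,0,0.2],[0,0,0]],[0,[0,0,0],[0,0,0]],[0,[0,0,0],[0,0,0]]]'
python3 - <<'E'
from plan import *
plan(482,-262,28,.11)
t=cams.snapshot("top")["image"][110:290,250:450];s=cams.snapshot("side")["image"][100:240,200:360]
cv2.imwrite("pics/g2.png",np.hstack([cv2.resize(t,(400,360)),cv2.resize(s,(400,360))])[:,:,::-1])
E
```

```text
time_s: 11.98
position: [481.2, -261.2, 97.5]
orientation: [3.142, -0.0, 0.111]
contact_force: [-0.2, 0.4, 0.8]
grip_width: 85.8
finger_force: 0.0
t 11.97 at [ 481.2 -261.2   97.5] [ 3.142 -0.     0.111] J [-0.58  0.54  1.77  0.    0.83  0.88] F [-0.2  0.4  0.8] w 85.8 0.0
turn az 0.001 then units [0.013 0.015 1.158]
```

View pics/g2.png

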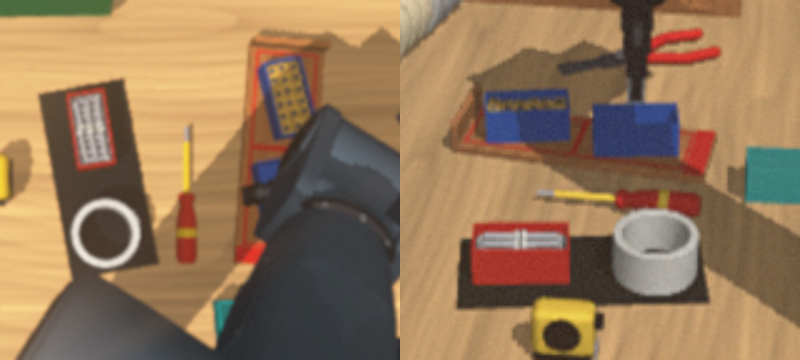

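red_full stands square on the clear half of the mat, at about (92,128) in the composite. The fingers straddle blue_empty at (635,120). I'll go down and grip.

```bash
python3 -m pendant '[[0,[0,0,0.3],[0,0,0]],[0,[0,0,0.3],[0,0,0]],[0,[0,0,0.3],[0,0,0]],[0,[0,0,0.26],[0,0,0]],[0,[0,0,0],[0,0,0]],[0,[0,0,0],[0,0,0]]]'
python3 -m pendant '[[1,[0,0,0],[0,0,0]],[1,[0,0,0],[0,0,0]],[1,[0,0,0],[0,0,0]],[1,[0,0,0],[0,0,0]],[1,[0,0,0],[0,0,0]],[1,[0,0,0],[0,0,0]],[1,[0,0,0],[0,0,0]],[1,[0,0,-0.4],[0,0,0]],[1,[0,0,-0.5],[0,0,0]],[1,[0,0,-0.5],[0,0,0]],[1,[0,0,-0.5],[0,0,0]],[1,[0,0,0],[0,0,0]]]'
python3 plan.py 591.9 273.7 140 0.135
```

```text
time_s: 12.82
position: [480.9, -262.1, 27.7]
orientation: [3.141, -0.0, 0.11]
contact_force: [0.3, 0.2, -0.3]
grip_width: 85.4
finger_force: 0.0
time_s: 14.32
position: [481.6, -262.5, 143.6]
orientation: [3.139, -0.003, 0.11]
contact_force: [0.8, 0.0, -0.9]
grip_width: 53.4
finger_force: 62.5
t 14.32 at [ 481.6 -262.5  143.6] [ 3.139e+00 -3.000e-03  1.100e-01] J [-0.58  0.47  1.75  0.    0.92  0.88] F [ 0.8  0.  -0.9] w 53.4 62.5
turn az -0.025 then units [ 3.024 -8.608  0.06 ]
```

```bash
python3 -m pendant '[[1,[0,0,0],[0,0,-0.025]],[1,[0.2,-0.5,0],[0,0,0]],[1,[0.2,-0.6,0],[0,0,0]],[1,[0.2,-0.6,0],[0,0,0]],[1,[0.2,-0.6,0],[0,0,0]],[1,[0.22,-0.65,0],[0,0,0]],[1,[0.22,-0.65,0],[0,0,0]],[1,[0.22,-0.65,0],[0,0,0]],[1,[0.22,-0.65,0],[0,0,0]],[1,[0.22,-0.65,0],[0,0,0]],[1,[0.22,-0.65,0],[0,0,0]],[1,[0.22,-0.65,0],[0,0,0]]]'
python3 -m pendant '[[1,[0.22,-0.6,0],[0,0,0]],[1,[0.24,-0.6,0],[0,0,0]],[1,[0.24,-0.55,0],[0,0,0]],[1,[0,0,0.5],[0,0,0]],[1,[0,0,0.5],[0,0,0]],[1,[0,0,0],[0,0,0]],[1,[0,0,0],[0,0,0]]]'
python3 plan.py 591.9 273.7 28.3 0.135
```

```text
time_s: 15.82
position: [564.1, 165.5, 140.0]
orientation: [3.141, 0.002, 0.136]
contact_force: [1.1, -0.2, -1.2]
grip_width: 53.3
finger_force: 62.5
time_s: 16.7
position: [592.4, 273.9, 81.9]
orientation: [-3.142, -0.0, 0.135]
contact_force: [0.5, -0.6, 0.1]
grip_width: 53.5
finger_force: 62.5
t 16.7 at [592.4 273.9  81.9] [-3.142 -0.     0.135] J [0.36 0.72 1.48 0.   0.94 1.8 ] F [ 0.5 -0.6  0.1] w 53.5 62.5
turn az 0.0 then units [-0.008  0.003  0.894]
```

```bash
python3 -m pendant '[[1,[0,0,0.4],[0,0,0]],[1,[0,0,0.3],[0,0,0]],[1,[0,0,0.12],[0,0,0]],[1,[0,0,0.07],[0,0,0]],[1,[0,0,0],[0,0,0]],[1,[0,0,0],[0,0,0]]]'
python3 -m pendant '[[0,[0,0,0],[0,0,0]],[0,[0,0,0],[0,0,0]],[0,[0,0,0],[0,0,0]],[0,[0,0,0],[0,0,0]],[0,[0,0,0],[0,0,0]],[0,[0,0,0],[0,0,0]],[0,[0,0,-0.3],[0,0,0]],[0,[0,0,-0.5],[0,0,0]],[0,[0,0,-0.5],[0,0,0]],[0,[0,0,-0.4],[0,0,0]],[0,[0,0,0],[0,0,0]]]'
python3 plan.py 583 3.6 110 0.15
```

```text
time_s: 17.45
position: [592.4, 274.0, 28.6]
orientation: [-3.141, -0.001, 0.135]
contact_force: [-0.0, 0.1, -0.3]
grip_width: 54.1
finger_force: 62.5
time_s: 18.82
position: [593.2, 274.3, 133.1]
orientation: [-3.141, -0.004, 0.135]
contact_force: [0.2, 0.0, 0.7]
grip_width: 85.8
finger_force: 0.0
t 18.82 at [593.2 274.3 133.1] [-3.141 -0.004  0.135] J [0.36 0.65 1.46 0.   1.03 1.8 ] F [0.2 0.  0.7] w 85.8 0.0
turn az -0.015 then units [-0.842  4.436  0.384]
```

```bash
python3 -m pendant '[[0,[0,0,0],[0,0,-0.015]],[0,[-0.12,0.6,0],[0,0,0]],[0,[-0.12,0.6,0],[0,0,0]],[0,[-0.12,0.65,0],[0,0,0]],[0,[-0.12,0.65,0],[0,0,0]],[0,[-0.12,0.65,0],[0,0,0]],[0,[-0.12,0.65,0],[0,0,0]],[0,[-0.12,0.64,0.2],[0,0,0]],[0,[0,0,0.5],[0,0,0]],[0,[0,0,0],[0,0,0]],[0,[0,0,0],[0,0,0]]]'
python3 plan.py 583 3.6 19 0.15
```

```text
time_s: 20.2
position: [582.2, 3.4, 88.5]
orientation: [-3.142, 0.0, 0.151]
contact_force: [0.0, 1.2, 0.2]
grip_width: 85.2
finger_force: 0.0
t 20.2 at [582.2   3.4  88.5] [-3.142  0.     0.151] J [-0.07  0.6   1.68  0.    0.86  1.35] F [0.  1.2 0.2] w 85.2 0.0
turn az 0.001 then units [ 0.014 -0.002  1.158]
```

```bash
python3 -m pendant '[[0,[0,0,0.4],[0,0,0]],[0,[0,0,0.4],[0,0,0]],[0,[0,0,0.25],[0,0,0]],[0,[0,0,0.1],[0,0,0]],[0,[0,0,0],[0,0,0]]]'
python3 -m pendant '[[1,[0,0,0],[0,0,0]],[1,[0,0,0],[0,0,0]],[1,[0,0,0],[0,0,0]],[1,[0,0,0],[0,0,0]],[1,[0,0,0],[0,0,0]],[1,[0,0,0],[0,0,0]],[1,[0,0,0],[0,0,0]],[1,[0,0,-0.4],[0,0,0]],[1,[0,0,-0.5],[0,0,0]],[1,[0,0,-0.5],[0,0,0]],[1,[0,0,-0.5],[0,0,0]],[1,[0,0,0],[0,0,0]]]'
python3 plan.py 482.4 -265 130 -0.105
```

```text
time_s: 20.82
position: [582.3, 3.1, 19.5]
orientation: [3.142, -0.0, 0.15]
contact_force: [-0.0, -0.6, 0.5]
grip_width: 85.3
finger_force: 0.0
time_s: 22.32
position: [582.8, 2.9, 134.5]
orientation: [3.141, -0.003, 0.15]
contact_force: [-1.0, 0.5, -4.3]
grip_width: 53.2
finger_force: 65.5
t 22.32 at [582.8   2.9 134.5] [ 3.141e+00 -3.000e-03  1.500e-01] J [-0.07  0.54  1.66 -0.    0.94  1.35] F [-1.   0.5 -4.3] w 53.2 65.5
turn az 0.255 then units [-1.196  4.616  0.075]
```

```bash
python3 -m pendant '[[1,[0,0,0],[0,0,0.13]],[1,[0,0,0],[0,0,0.125]],[1,[-0.15,0.5,0],[0,0,0]],[1,[-0.15,0.6,0],[0,0,0]],[1,[-0.15,0.6,0],[0,0,0]],[1,[-0.15,0.6,0],[0,0,0]],[1,[-0.15,0.6,0],[0,0,0]],[1,[-0.15,0.6,0],[0,0,0]],[1,[-0.15,0.6,0],[0,0,0]],[1,[-0.146,0.516,0],[0,0,0]],[1,[0,0,0],[0,0,0]]]'
python3 -m pendant '[[1,[0,0,0.4],[0,0,0]],[1,[0,0,0.4],[0,0,0]],[1,[0,0,0.3],[0,0,0]],[1,[0,0,0],[0,0,0]],[1,[0,0,0],[0,0,0]]]'
python3 plan.py 482.4 -265 28.8 -0.105
```

```text
time_s: 23.7
position: [480.2, -266.1, 131.3]
orientation: [-3.141, 0.002, -0.108]
contact_force: [-0.1, -0.3, -4.7]
grip_width: 53.3
finger_force: 65.6
time_s: 24.32
position: [482.0, -264.9, 67.5]
orientation: [3.141, -0.001, -0.105]
contact_force: [-0.3, -0.5, -5.2]
grip_width: 53.8
finger_force: 65.4
t 24.32 at [ 482.  -264.9   67.5] [ 3.141e+00 -1.000e-03 -1.050e-01] J [-0.59  0.59  1.78 -0.    0.77  1.09] F [-0.3 -0.5 -5.2] w 53.8 65.4
turn az 0.0 then units [0.007 0.001 0.646]
```

```bash
python3 -m pendant '[[1,[0,0,0.35],[0,0,0]],[1,[0,0,0.15],[0,0,0]],[1,[0,0,0.1],[0,0,0]],[1,[0,0,0.05],[0,0,0]],[1,[0,0,0],[0,0,0]],[1,[0,0,0],[0,0,0]]]'
python3 -m pendant '[[0,[0,0,0],[0,0,0]],[0,[0,0,0],[0,0,0]],[0,[0,0,0],[0,0,0]],[0,[0,0,0],[0,0,0]],[0,[0,0,0],[0,0,0]],[0,[0,0,0],[0,0,0]],[0,[0,0,-0.3],[0,0,0]],[0,[0,0,-0.5],[0,0,0]],[0,[0,0,-0.5],[0,0,0]],[0,[0,0,-0.4],[0,0,0]],[0,[0,0,0],[0,0,0]]]'
python3 plan.py 624.7 -279 100 0.18
```

```text
time_s: 25.08
position: [481.8, -265.0, 29.0]
orientation: [3.141, -0.001, -0.105]
contact_force: [-4.3, 2.1, 6.4]
grip_width: 53.6
finger_force: 66.9
time_s: 26.45
position: [482.5, -265.5, 132.7]
orientation: [3.14, -0.004, -0.105]
contact_force: [0.6, 0.4, -0.4]
grip_width: 85.6
finger_force: 0.0
t 26.45 at [ 482.5 -265.5  132.7] [ 3.14  -0.004 -0.105] J [-0.59  0.49  1.75  0.    0.9   1.09] F [ 0.6  0.4 -0.4] w 85.6 0.0
turn az -0.285 then units [2.292 0.646 0.545]
```

```bash
python3 -m pendant '[[0,[0,0,0],[0,0,-0.143]],[0,[0,0,0],[0,0,-0.142]],[0,[0.57,0.16,0],[0,0,0]],[0,[0.57,0.16,0],[0,0,0]],[0,[0.57,0.16,0],[0,0,0]],[0,[0.58,0.166,0.25],[0,0,0]],[0,[0,0,0.3],[0,0,0]],[0,[0,0,0],[0,0,0]],[0,[0,0,0],[0,0,0]]]'
python3 - <<'E'
from plan import *
plan(624.7,-279,28.5,.18)
t=cams.snapshot("top")["image"][110:290,150:450];s=cams.snapshot("side")["image"][100:240,200:360]
cv2.imwrite("pics/g3.png",np.hstack([cv2.resize(t,(450,270)),cv2.resize(s[:75],(350,164+106))])[:,:,::-1])
E
```

```text
time_s: 27.58
position: [623.1, -278.6, 97.5]
orientation: [-3.141, 0.0, 0.179]
contact_force: [-0.1, -1.0, 0.4]
grip_width: 85.2
finger_force: 0.0
t 27.57 at [ 623.1 -278.6   97.5] [-3.141  0.     0.179] J [-0.49  0.75  1.38 -0.    1.02  0.9 ] F [-0.1 -1.   0.4] w 85.2 0.0
turn az -0.001 then units [0.025 0.012 1.15 ]
```

View pics/g3.png

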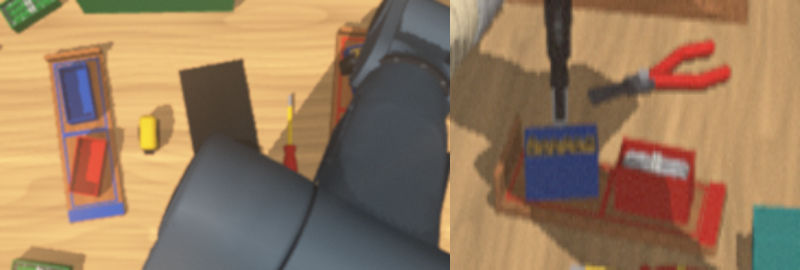

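blue_empty sits square in the blue lane's rear place (78,95), red_full is in the red front place (655,180), and the gripper is above blue_full (560,150). I'll go down and grip.

```bash
python3 -m pendant '[[0,[0.02,0.01,0.3],[0,0,0]],[0,[0,0,0.3],[0,0,0]],[0,[0,0,0.3],[0,0,0]],[0,[0,0,0.25],[0,0,0]],[0,[0,0,0],[0,0,0]],[0,[0,0,0],[0,0,0]]]'
python3 -m pendant '[[1,[0,0,0],[0,0,0]],[1,[0,0,0],[0,0,0]],[1,[0,0,0],[0,0,0]],[1,[0,0,0],[0,0,0]],[1,[0,0,0],[0,0,0]],[1,[0,0,0],[0,0,0]],[1,[0,0,0],[0,0,0]],[1,[0,0,-0.3],[0,0,0]],[1,[0,0,-0.5],[0,0,0]],[1,[0,0,-0.5],[0,0,0]],[1,[0,0,-0.5],[0,0,0]],[1,[0,0,0],[0,0,0]]]'
python3 plan.py 583 4 130 0.15
```

```text
time_s: 28.42
position: [625.3, -279.0, 28.5]
orientation: [3.141, -0.001, 0.18]
contact_force: [0.6, -0.8, 0.5]
grip_width: 85.1
finger_force: 0.0
time_s: 29.92
position: [626.0, -279.4, 138.9]
orientation: [3.139, -0.004, 0.18]
contact_force: [0.7, -0.7, -5.2]
grip_width: 53.6
finger_force: 64.3
t 29.93 at [ 626.  -279.4  138.9] [ 3.139 -0.004  0.18 ] J [-0.49  0.7   1.35 -0.    1.08  0.9 ] F [ 0.7 -0.7 -5.2] w 53.6 64.3
turn az 0.03 then units [-2.000e-03 -4.777e+00  1.490e-01]
```

```bash
python3 -m pendant '[[1,[0,0,0],[0,0,0.03]],[1,[0,-0.5,0],[0,0,0]],[1,[0,-0.62,0],[0,0,0]],[1,[0,-0.62,0],[0,0,0]],[1,[0,-0.62,0],[0,0,0]],[1,[0,-0.62,0],[0,0,0]],[1,[0,-0.62,0],[0,0,0]],[1,[0,-0.62,0],[0,0,0]],[1,[0,-0.55,0],[0,0,0]],[1,[0,0,0],[0,0,0]]]'
python3 -m pendant '[[1,[0,0,0.4],[0,0,0]],[1,[0,0,0.5],[0,0,0]],[1,[0,0,0.5],[0,0,0]],[1,[0,0,0.3],[0,0,0]],[1,[0,0,0],[0,0,0]],[1,[0,0,0],[0,0,0]]]'
python3 plan.py 583 4 19.8 0.15
```

```text
time_s: 31.18
position: [581.1, 6.1, 134.7]
orientation: [-3.141, 0.003, 0.151]
contact_force: [-0.9, -0.4, -4.1]
grip_width: 54.0
finger_force: 64.6
time_s: 31.92
position: [582.9, 3.9, 34.9]
orientation: [3.141, -0.001, 0.15]
contact_force: [0.3, 0.1, -4.0]
grip_width: 53.6
finger_force: 64.4
t 31.93 at [582.9   3.9  34.9] [ 3.141e+00 -1.000e-03  1.500e-01] J [-0.07  0.69  1.7  -0.    0.76  1.35] F [ 0.3  0.1 -4. ] w 53.6 64.4
turn az -0.0 then units [ 0.002 -0.001  0.252]
```

```bash
python3 -m pendant '[[1,[0,0,0.15],[0,0,0]],[1,[0,0,0.1],[0,0,0]],[1,[0,0,0],[0,0,0]],[1,[0,0,0],[0,0,0]]]'
python3 -m pendant '[[0,[0,0,0],[0,0,0]],[0,[0,0,0],[0,0,0]],[0,[0,0,0],[0,0,0]],[0,[0,0,0],[0,0,0]],[0,[0,0,0],[0,0,0]],[0,[0,0,0],[0,0,0]],[0,[0,0,-0.3],[0,0,0]],[0,[0,0,-0.5],[0,0,0]],[0,[0,0,-0.5],[0,0,0]],[0,[0,0,-0.5],[0,0,0]],[0,[0,0,0],[0,0,0]]]'
python3 plan.py 451.5 249.5 130 -0.14
```

```text
time_s: 32.42
position: [582.4, 4.2, 19.9]
orientation: [3.141, -0.0, 0.15]
contact_force: [-4.7, -0.1, 8.0]
grip_width: 53.6
finger_force: 66.0
time_s: 33.8
position: [583.6, 4.1, 130.5]
orientation: [3.14, -0.005, 0.15]
contact_force: [-0.6, 0.9, -0.4]
grip_width: 85.1
finger_force: 0.0
t 33.8 at [583.6   4.1 130.5] [ 3.14  -0.005  0.15 ] J [-0.07  0.54  1.66  0.    0.93  1.35] F [-0.6  0.9 -0.4] w 85.1 0.0
turn az 0.29 then units [-2.752 -3.743  0.008]
```

```bash
python3 -m pendant '[[0,[0,0,0],[0,0,0.145]],[0,[0,0,0],[0,0,0.145]],[0,[-0.344,-0.468,0],[0,0,0]],[0,[-0.344,-0.468,0],[0,0,0]],[0,[-0.344,-0.468,0],[0,0,0]],[0,[-0.344,-0.468,0],[0,0,0]],[0,[-0.344,-0.468,0],[0,0,0]],[0,[-0.344,-0.468,0],[0,0,0]],[0,[-0.344,-0.468,0],[0,0,0]],[0,[-0.344,-0.468,0.2],[0,0,0]],[0,[0,0,0.3],[0,0,0]],[0,[0,0,0],[0,0,0]]]'
python3 plan.py 451.5 249.5 28 -0.14
```

```text
time_s: 35.3
position: [449.2, 249.5, 96.2]
orientation: [3.14, 0.002, -0.14]
contact_force: [0.2, -0.3, -0.2]
grip_width: 85.3
finger_force: 0.0
t 35.3 at [449.2 249.5  96.2] [ 3.14e+00  2.00e-03 -1.40e-01] J [ 0.42  0.49  1.86 -0.    0.79  2.13] F [ 0.2 -0.3 -0.2] w 85.3 0.0
turn az 0.0 then units [ 0.037 -0.005  1.137]
```

```bash
python3 -m pendant '[[0,[0.03,0,0.3],[0,0,0]],[0,[0,0,0.3],[0,0,0]],[0,[0,0,0.3],[0,0,0]],[0,[0,0,0.24],[0,0,0]],[0,[0,0,0],[0,0,0]],[0,[0,0,0],[0,0,0]]]'
python3 -m pendant '[[1,[0,0,0],[0,0,0]],[1,[0,0,0],[0,0,0]],[1,[0,0,0],[0,0,0]],[1,[0,0,0],[0,0,0]],[1,[0,0,0],[0,0,0]],[1,[0,0,0],[0,0,0]],[1,[0,0,0],[0,0,0]],[1,[0,0,-0.4],[0,0,0]],[1,[0,0,-0.5],[0,0,0]],[1,[0,0,-0.5],[0,0,0]],[1,[0,0,-0.5],[0,0,0]],[1,[0,0,0],[0,0,0]]]'
python3 plan.py 625.6 -280 140 -0.105
```

```text
time_s: 36.05
position: [452.3, 249.5, 29.0]
orientation: [-3.141, -0.0, -0.14]
contact_force: [0.3, 0.4, 0.8]
grip_width: 85.0
finger_force: 0.0
time_s: 37.55
position: [452.9, 249.9, 144.7]
orientation: [-3.139, -0.003, -0.14]
contact_force: [-0.2, 0.7, -0.7]
grip_width: 53.4
finger_force: 63.0
t 37.55 at [452.9 249.9 144.7] [-3.139e+00 -3.000e-03 -1.400e-01] J [0.41 0.42 1.83 0.   0.89 2.13] F [-0.2  0.7 -0.7] w 53.4 63.0
turn az -0.035 then units [3.788 8.481 0.078]
```

```bash
python3 -m pendant '[[1,[0,0,0],[0,0,-0.035]],[1,[0.25,0.5,0],[0,0,0]],[1,[0.25,0.57,0],[0,0,0]],[1,[0.25,0.57,0],[0,0,0]],[1,[0.25,0.57,0],[0,0,0]],[1,[0.25,0.57,0],[0,0,0]],[1,[0.25,0.57,0],[0,0,0]],[1,[0.25,0.57,0],[0,0,0]],[1,[0.25,0.57,0],[0,0,0]],[1,[0.25,0.57,0],[0,0,0]],[1,[0.25,0.57,0],[0,0,0]],[1,[0.25,0.57,0],[0,0,0]]]'
python3 -m pendant '[[1,[0.25,0.57,0],[0,0,0]],[1,[0.26,0.57,0],[0,0,0]],[1,[0.26,0.57,0],[0,0,0]],[1,[0.268,0.57,0],[0,0,0]],[1,[0,0,0.5],[0,0,0]],[1,[0,0,0.5],[0,0,0]],[1,[0,0,0],[0,0,0]],[1,[0,0,0],[0,0,0]]]'
python3 plan.py 625.6 -280 29.3 -0.105
```

```text
time_s: 39.05
position: [576.6, -138.9, 141.0]
orientation: [-3.141, 0.002, -0.104]
contact_force: [0.0, 0.3, -0.1]
grip_width: 53.6
finger_force: 63.1
time_s: 40.05
position: [624.8, -280.5, 83.1]
orientation: [3.142, -0.0, -0.105]
contact_force: [0.0, 0.3, -1.1]
grip_width: 53.0
finger_force: 63.0
t 40.05 at [ 624.8 -280.5   83.1] [ 3.142 -0.    -0.105] J [-0.49  0.77  1.38  0.    0.99  1.19] F [ 0.   0.3 -1.1] w 53.0 63.0
turn az 0.0 then units [ 0.012 -0.01   0.897]
```

```bash
python3 -m pendant '[[1,[0,0,0.4],[0,0,0]],[1,[0,0,0.3],[0,0,0]],[1,[0,0,0.12],[0,0,0]],[1,[0,0,0.07],[0,0,0]],[1,[0,0,0],[0,0,0]],[1,[0,0,0],[0,0,0]]]'
python3 -m pendant '[[0,[0,0,0],[0,0,0]],[0,[0,0,0],[0,0,0]],[0,[0,0,0],[0,0,0]],[0,[0,0,0],[0,0,0]],[0,[0,0,0],[0,0,0]],[0,[0,0,0],[0,0,0]],[0,[0,0,-0.3],[0,0,0]],[0,[0,0,-0.5],[0,0,0]],[0,[0,0,-0.5],[0,0,0]],[0,[0,0,-0.4],[0,0,0]],[0,[0,0,0],[0,0,0]]]'
python3 plan.py 583 4 90 0.15
```

```text
time_s: 40.8
position: [624.8, -280.6, 29.8]
orientation: [3.141, -0.001, -0.105]
contact_force: [-0.2, -0.8, 0.5]
grip_width: 52.9
finger_force: 62.9
time_s: 42.18
position: [625.6, -281.0, 134.4]
orientation: [3.14, -0.004, -0.105]
contact_force: [0.2, 0.1, -0.2]
grip_width: 85.6
finger_force: 0.0
t 42.17 at [ 625.6 -281.   134.4] [ 3.14  -0.004 -0.105] J [-0.49  0.7   1.36 -0.    1.08  1.19] F [ 0.2  0.1 -0.2] w 85.6 0.0
turn az -0.255 then units [ 0.007 -4.803  0.741]
```

```bash
python3 -m pendant '[[0,[0,0,0],[0,0,-0.13]],[0,[0,0,0],[0,0,-0.125]],[0,[0,-0.6,0],[0,0,0]],[0,[0,-0.6,0],[0,0,0]],[0,[0,-0.6,0],[0,0,0]],[0,[0,-0.6,0],[0,0,0]],[0,[0,-0.6,0],[0,0,0]],[0,[0,-0.6,0],[0,0,0]],[0,[0,-0.6,0],[0,0,0]],[0,[0,-0.6,0.3],[0,0,0]],[0,[0,0,0.44],[0,0,0]],[0,[0,0,0],[0,0,0]]]'
python3 plan.py 583 4 19.5 0.15
```

```text
time_s: 43.68
position: [580.2, 4.7, 85.1]
orientation: [-3.141, 0.004, 0.15]
contact_force: [0.6, -0.5, 1.0]
grip_width: 85.2
finger_force: 0.0
t 43.67 at [580.2   4.7  85.1] [-3.141  0.004  0.15 ] J [-0.07  0.61  1.69 -0.    0.85  1.35] F [ 0.6 -0.5  1. ] w 85.2 0.0
turn az 0.0 then units [0.045 0.019 1.093]
```

```bash
python3 -m pendant '[[0,[0.01,0.01,0.3],[0,0,0]],[0,[0,0,0.4],[0,0,0]],[0,[0,0,0.3],[0,0,0]],[0,[0,0,0.12],[0,0,0]],[0,[0,0,0],[0,0,0]]]'
python3 -m pendant '[[1,[0,0,0],[0,0,0]],[1,[0,0,0],[0,0,0]],[1,[0,0,0],[0,0,0]],[1,[0,0,0],[0,0,0]],[1,[0,0,0],[0,0,0]],[1,[0,0,0],[0,0,0]],[1,[0,0,0],[0,0,0]],[1,[0,0,-0.4],[0,0,0]],[1,[0,0,-0.5],[0,0,0]],[1,[0,0,-0.5],[0,0,0]],[1,[0,0,-0.5],[0,0,0]],[1,[0,0,0],[0,0,0]]]'
python3 plan.py 449.2 254.3 134 0.135
```

```text
time_s: 44.3
position: [582.3, 3.7, 19.5]
orientation: [-3.142, 0.0, 0.15]
contact_force: [-0.6, -0.2, 0.1]
grip_width: 85.7
finger_force: 0.0
time_s: 45.8
position: [583.1, 3.8, 135.3]
orientation: [3.141, -0.003, 0.15]
contact_force: [0.0, -0.3, -5.0]
grip_width: 53.7
finger_force: 64.8
t 45.8 at [583.1   3.8 135.3] [ 3.141e+00 -3.000e-03  1.500e-01] J [-0.07  0.54  1.66 -0.    0.94  1.35] F [ 0.  -0.3 -5. ] w 53.7 64.8
turn az 0.015 then units [-1.65  -4.438  0.022]
```

```bash
python3 -m pendant '[[1,[0,0,0],[0,0,0.015]],[1,[-0.2,-0.5,0],[0,0,0]],[1,[-0.2,-0.56,0],[0,0,0]],[1,[-0.21,-0.58,0],[0,0,0]],[1,[-0.21,-0.58,0],[0,0,0]],[1,[-0.21,-0.58,0],[0,0,0]],[1,[-0.21,-0.58,0],[0,0,0]],[1,[-0.21,-0.58,0],[0,0,0]],[1,[-0.2,-0.48,0],[0,0,0]],[1,[0,0,0],[0,0,0]]]'
python3 -m pendant '[[1,[0,0,0.4],[0,0,0]],[1,[0,0,0.4],[0,0,0]],[1,[0,0,0.3],[0,0,0]],[1,[0,0,0],[0,0,0]],[1,[0,0,0],[0,0,0]]]'
python3 plan.py 449.2 254.3 28.9 0.135
```

```text
time_s: 47.05
position: [446.8, 255.5, 132.2]
orientation: [3.141, 0.003, 0.137]
contact_force: [0.7, 0.2, -4.5]
grip_width: 53.7
finger_force: 64.9
time_s: 47.68
position: [448.7, 254.2, 67.9]
orientation: [3.142, -0.0, 0.134]
contact_force: [-0.6, 0.3, -3.9]
grip_width: 53.5
finger_force: 64.6
t 47.67 at [448.7 254.2  67.9] [ 3.142 -0.     0.134] J [ 0.43  0.54  1.87 -0.    0.73  1.86] F [-0.6  0.3 -3.9] w 53.5 64.6
turn az -0.001 then units [ 0.008 -0.001  0.65 ]
```

After the release I lift and swing to mid-bench over the mat, so both cameras can see the lanes.

```bash
python3 -m pendant '[[1,[0,0,0.35],[0,0,0]],[1,[0,0,0.15],[0,0,0]],[1,[0,0,0.1],[0,0,0]],[1,[0,0,0.05],[0,0,0]],[1,[0,0,0],[0,0,0]],[1,[0,0,0],[0,0,0]]]'
python3 -m pendant '[[0,[0,0,0],[0,0,0]],[0,[0,0,0],[0,0,0]],[0,[0,0,0],[0,0,0]],[0,[0,0,0],[0,0,0]],[0,[0,0,0],[0,0,0]],[0,[0,0,0],[0,0,0]],[0,[0,0,-0.3],[0,0,0]],[0,[0,0,-0.5],[0,0,0]],[0,[0,0,-0.6],[0,0,0]],[0,[0,0,-0.6],[0,0,0]],[0,[0,0,-0.6],[0,0,0]],[0,[0,0,0],[0,0,0]]]'
python3 -m pendant '[[0,[0,0.6,0],[0,0,0]],[0,[0,0.6,0],[0,0,0]],[0,[0,0.6,0],[0,0,0]],[0,[0,0.6,0],[0,0,0]],[0,[0,0.6,0],[0,0,0]],[0,[-0.3,0.6,0],[0,0,0]],[0,[0,0,0],[0,0,0]],[0,[0,0,0],[0,0,0]],[0,[0,0,0],[0,0,0]]]'
python3 - <<'E'
from h import *
t=cams.snapshot("top");s=cams.snapshot("side")
def crop(im,x0,y0,x1,y1,k): return cv2.resize(im[y0:y1,x0:x1],None,fx=k,fy=k,interpolation=cv2.INTER_CUBIC)
cv2.imwrite("pics/tf.png",np.hstack([crop(t["image"],165,130,265,270,4),crop(t["image"],345,120,445,260,4)])[:,:,::-1])
cv2.imwrite("pics/sf.png",np.vstack([crop(s["image"],180,230,335,290,5),crop(s["image"],180,125,335,180,5)])[:,:,::-1])
E
```

```text
time_s: 48.42
position: [448.5, 254.5, 29.7]
orientation: [-3.142, -0.0, 0.135]
contact_force: [-2.8, -1.9, 5.0]
grip_width: 53.6
finger_force: 65.7
time_s: 49.92
position: [449.5, 255.0, 188.3]
orientation: [-3.14, -0.006, 0.135]
contact_force: [-0.6, 0.1, 0.1]
grip_width: 85.3
finger_force: 0.0
time_s: 51.05
position: [459.7, 38.8, 184.7]
orientation: [-3.142, -0.0, 0.136]
contact_force: [0.3, -0.5, -0.2]
grip_width: 85.4
finger_force: 0.0
```

View pics/tf.png

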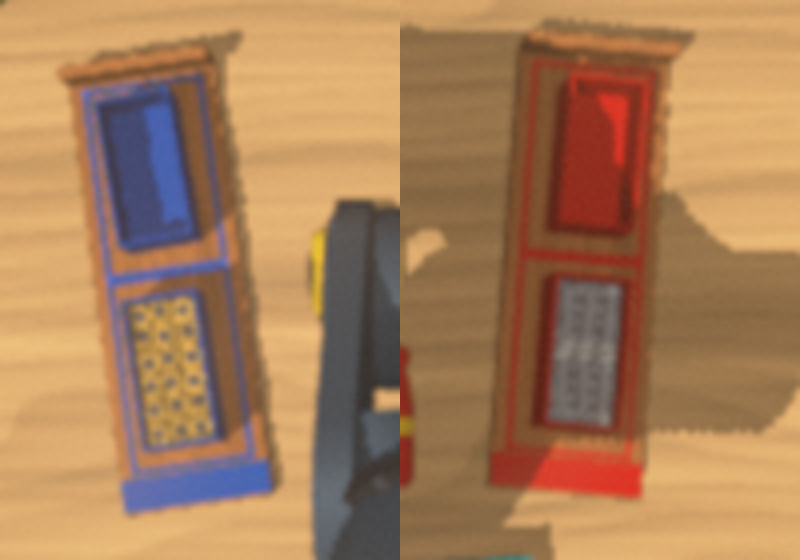

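View pics/sf.png

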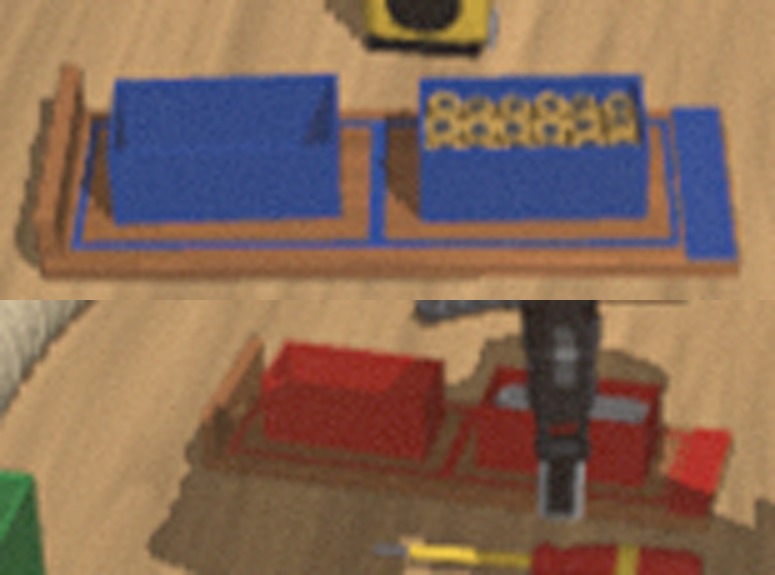

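Both views show blue_empty rear and blue_full front in the blue lane, at crop pixels (147,168) and (172,372). In the red lane, red_empty is rear and red_full front, at (600,155) and (585,352). All four stand flat and inside their outlines with roughly even margins. The gripper is open and clear, so I'll hand in.

```bash
python3 -c "
from plant import r
print(r.job_done())"
```

```text
the job is handed in; nothing more can be done
None
```

I handed the job in at about 51 s: each full bin is in the front place and each empty bin in the rear place of its own colour's lane, all flat and inside their outlines by the final camera check, though no verdict was returned.

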